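Load a battery pod and hold its keyed cap home

TASK

Load the battery pod: stand the green cell in the pod's green sleeve and the blue cell in its blue sleeve, then set the black cap with the knurled grip over them and turn it under a light push until its hidden keyways drop over the pod's pins. Push the cap fully home against the contact springs and finish there, still holding it down, so that I can close the clamp band round the joint; the springs lift it as soon as you let go. Leave the yellow spare cell and everything else on the bench where it is.

Things in the scene. Friction and masses are not known exactly. Their poses are not given: they have to be found in the camera images.
- pod: Aluminium battery pod, fixed upright on the bench. Origin: on its axis at bench level; z up. Dark flange 104 mm diameter to height 8; housing 88 mm diameter to height 34; spigot 67 mm diameter from there to 55, top chamfered. Two sleeves stand inside the spigot: green at -16 mm, blue at +16 mm on the pod's x axis. Small cable gland low on the +x side, to 55 mm from the axis.
- pod_shoulder (a point): Point on the pod's axis at the level of the shoulder, 34 mm above the bench: the flat top of the housing on which the cap's lower edge lands when it is home.
- pod_pins (a point): Point on the pod's axis at the height of the pins, 45 mm above the bench. Four steel pins, 5 mm thick, stick 5 mm out of the spigot, a quarter turn apart (at 45, 135, 225 and 315 degrees from the pod's x axis). Off its keyways the cap's lower edge rests on them, 47.5 mm above the bench.
- sleeve_green (a point): Centre of the mouth of the green sleeve, 57 mm above the bench. Bore 24.4 mm with a flared mouth (28 mm); a spring plate forms its floor 40 mm below the mouth (17 mm above the bench), so a seated 70 mm cell stands 30 mm proud of the mouth. The gap between the two seated cells is 11 mm.
- sleeve_blue (a point): The same for the blue sleeve.
- cell_green: Round battery cell in a green jacket, 21 mm diameter, 70 mm tall, 70 g, standing in a well of the charger. Origin: centre of its underside, z up along the cell.
- cell_blue: The same in a blue jacket.
- cell_yellow: The same in a yellow jacket: the spare, standing on the bench; it stays there.
- charger: Black desktop cell charger, a fixed block 104 x 60 x 78 mm with two upright wells along its own x axis at -22 and +22 mm, 24 mm diameter, 16 mm deep (floor 62 mm above the bench); the green and the blue cell stand in them, either way round, tops 132 mm above the bench. Origin: centre of its underside.
- cap: Black cap, about 220 g, on the bench. Origin: on its axis at the skirt's lower edge; z up. Skirt 88 mm diameter, 53 mm high, closed on top. Hollow: ceiling 48 mm up, bore 70 mm, passing over the spigot with 1.7 mm to spare all round. Four keyways, 10 mm wide, a quarter turn apart, run up inside; nothing outside shows where, and the angle to the cap's own x axis is not told: find it by turning.
- cap_grip (a point): On the cap's axis, 75 mm above its lower edge: where to grip the knurled aluminium grip, 40 mm diameter, from 53 to 87 mm above the edge. Turned a quarter turn at most, either way, the keyways meet the pins (free about 3 degrees each side); the cap can then go down 8 mm to touch the cells and 5 mm more against the springs to the shoulder. Once keyed it cannot turn.
- spring_green (a joint): Travel of the spring plate in the green sleeve, m: 0 at rest, also under a cell's own weight; grows as the cell is pressed down. 0.7 N/mm with 1.4 N preload, so about 5 N at 0.005 m, where the cap is home; end stop 0.008 m. With both springs, holding the cap home takes about 7 N beyond its own weight.
- spring_blue (a joint): The same in the blue sleeve.
- tape_roll: Roll of blue insulating tape, 62 mm diameter, 18 mm high, lying flat; a bystander. Origin: centre of its underside.
- panel (a point): A point on the tall perforated panel between the two benches: plane y = 0.08 m, from x = 0.26 m away from the robot, 0.49 m high. All the work is on its left (+y) side; keep the arm off it.
- grey_box (a point): Near right upper corner of the large grey box on the bench (x = 0.46, y = 0.30, height 0.16 m), which runs from there to x = 0.76, y = 0.56 m: carry the cells over it or round it.
- screwdriver: Red screwdriver, 142 mm long, lying; a bystander. Origin: middle, underside.
- solder_spool: Reel of solder, blue flanges, 57 mm diameter, 36 mm high; a bystander. Origin: centre of its underside.
- flux_jar: Small pot with a red-brown lid, 43 mm diameter, 30 mm high; a bystander. Origin: centre of its underside.
Not all that is in view belongs to the job. Of the things that look like the cell_blue, the smaller one is meant.

How it is judged:
On the way, in this order (a step that is already met when the one before it is completed fails the run):
1. the green cell stands in the green sleeve and the blue cell in the blue sleeve, both down on their spring plates, with the cap still off the pod (horizontal distance between cell_green and sleeve_green below 0.005 m and z of each of cell_green, cell_blue in the frame of pod below 0.021 m and angle between each of cell_green, cell_blue's own z axis and vertical below 0.12 rad and horizontal distance between cell_blue and sleeve_blue below 0.005 m and horizontal distance between cap and pod above 0.05 m), for 0.2 s.
2. the cap is on the pod with its keyways over the pins (lower edge more than 3 mm below the tops of the pins) (horizontal distance between cap and pod below 0.004 m and z of cap in the frame of pod below 0.0445 m and angle between cap's own z axis and vertical below 0.06 rad), for 0.1 s.
At the end, for the whole second after the job is handed in: Each cell is upright in the sleeve of its colour (within 5 mm); the cap is level and on the pod's axis within 4 mm, its lower edge within 1.5 mm of the shoulder; both springs are pressed by more than 3 mm; the fingers still hold the cap there with more than 2 N, at rest (horizontal distance between cap and pod below 0.004 m and z of cap in the frame of pod below 0.0355 m and angle between cap's own z axis and vertical below 0.06 rad and horizontal distance between cell_green and sleeve_green below 0.005 m and z of each of cell_green, cell_blue in the frame of pod below 0.021 m and angle between each of cell_green, cell_blue's own z axis and vertical below 0.12 rad and horizontal distance between cell_blue and sleeve_blue below 0.005 m and value of joint each of spring_green, spring_blue above 0.003 m and contact force between the fingers and cap above 2 N and linear speed of cap below 0.02 m/s); the arm keeps its last pose, push and grip.
It fails at once if the spare cell, tape roll, screwdriver, solder reel or flux pot is moved by more than 25 mm (distance of any of cell_yellow, tape_roll, screwdriver, solder_spool, flux_jar from where it was at the start of the episode above 0.025 m).
It also fails if it takes over 72 s, if anything falls off the work surface, if the arm or the gripper's body presses on something with over 40 N, if the wrist force passes 120 N, or if a joint passes its speed limit or range.

ROBOT

A 7-joint arm with a two-finger parallel gripper is mounted at the origin on a cart in front of the work surface, level with it; the furniture and walls round the work are solid. World frame = base frame: x ahead of the robot, y to its left, z up, the work surface at z = 0. Lengths are in m, angles in rad, forces in N, time in s.
With the tool pointing down it reaches from about 0.4 to 0.85 m from the base axis. Payload 10.4 kg.
Tool frame: the origin (TCP) lies at the centre of the arm's flange, where the gripper is bolted on; the fingertips stand 173 mm ahead of it and the grasp point (between the pads) lies 155 mm ahead of it; z points along the fingers, y is the line along which they close (so a half turn about z gives the same grasp; the last joint's range is limited). The gripper opens to 85 mm and grips with 20 to 120 N. Pads are 22 mm wide; open, the fingers measure 114 mm over their backs; the gripper's body (76 mm by 85 mm) begins 54 mm behind the grasp point. The pads swing forward as they close: fully open they stand 13 mm farther back than shut.
Start: joints at [-1.363, 0.332, -0.065, 1.46, 0.022, 1.35, -0.088], TCP at [0.143, 0.608, 0.405] pointing down, gripper open.
Joint ranges: [-2.6, 2.6], [-0.5, 2.12], [-1.47, 1.34], [0.16, 2.42], [-1.27, 4.41], [0.06, 2.06], [-2.6, 2.6]. Speed limits (rad/s): [2.22, 2.22, 2.79, 2.79, 3.14, 3.14, 3.14].

INTERFACE

Orientations are given as a unit quaternion [x, y, z, w].
In Python, from workcell import manip, viewer, finder gives the robot as it stands.
- The arm moves only by the tool arm_command, never from a script. Its argument "plan" is a list of rows, each an object with "dp": the shift along the tool's x, y, z in mm, a list of three; "spin": the turn about the tool's z in rad. A call has 1 to 5 rows; each row shifts and turns the commanded pose from where the row before left it, along the tool's axes as they then stand; what a row does not reach is not made up. A row lasts 1/10 s, in which the tool goes at most 50 mm and 8.59 degrees, less where a joint would pass 70% of its speed; a pose out of reach is approached as far as the arm can. A call is refused whole if a number of a shift passes 50 or a number of a turn 0.15, either way. A call with a gripper value outside its range is refused whole. "grip" is the closure, from -1 (fully open) to 1 (shut), set as the call begins (left out, the last holds). The fingers move at their own pace and stop on an object; "newtons" is the grip in N (left out, the last holds). Time passes only in rows, so rows that do not move let the fingers close. It gives the time, the measured TCP pose, the force, the opening and the grip force at its end, in the units of the state.
- manip.get_obs(): the state, without advancing time (a new reading comes with each control period).
- viewer.camera(name): name is "scene" or "top"; returns the picture (480x640x3 uint8, blue, green, red); there is no depth.
- viewer.camera_params(name): a dict with "vertical_fov" (degrees; the focal length in pixels is half the picture's height over the tangent of half this angle, whatever the lens; pixels are square), "cx", "cy" (the principal point, pixels), "k1" (the pictures are not rectified: a ray, as slopes to the right and down, at radius r is drawn at 1 + k1 r^2 times it, then the intrinsics apply), "R" (3x3) and "t" (3): a world point X has camera coordinates R X + t. Camera axes: x right, y down, z forward; pixel columns grow to the right and rows downward; lengths in m; the calibration is good to about 2 mm. A picture is of the moment at which its call begins. camera_params takes no time and is no camera call.
- manip.hand_in(): hands the job in; it is judged then, once.
Trained networks look in the newest picture that a camera, given by its name, has taken for a name from the list of things; names that differ only in an ending like _2 or _b are one class to them, and where a whole thing is asked for, a point or a joint stands for the part that bears it (a point fixed in the world has none). Each returns a list of dicts, best first, with "score" (0 to 1); they miss things now and then, are a little off and sometimes report something else, mostly with a low value. They report only what shows in the picture. A call takes as long as a camera call. They do not tell look-alikes from the thing itself.
- finder.find_in(camera, thing): "position" ([x, y, z] in m, in world coordinates, good to about 4 mm: the middle of the surface that is visible of it).
The state is a dict: "clock": time; "joint_pos": joint angles; "joint_velocities": joint speeds; "tau": joint torques, N m; "position": TCP position; "ee_rot": TCP orientation; "ft_force": force on the tool from outside, world axes, zero at the start; "torque": the same for the moment, N m; "grip_width": opening from 0.0 (shut) to 1.0 (fully open); "grasp_force": force on a finger pad.
Only numpy, scipy, OpenCV 4.12 (cv2) and the standard library are available. Lean on these libraries where they do the work, as an engineer would, in place of code of your own. Each camera call takes 0.05 s, during which the arm holds its last target. There are 200 camera calls.

## Working session

There is one attempt and no reset: what is moved stays moved. The work goes in short steps, Python scripts to look and compute and a tool call to move; the robot and the scene stay as the last step left them, time stands still between calls to the robot, and variables do not carry over. Pictures are saved under pics/ and viewed, at most 10 in all, crops included, and the job is handed in when it is done.

Besides the shell and the picture viewer there is one more tool, called after "Emit:" as name(argument=value, ...), one argument or row to a line, values as JSON. arm_command: Moves the arm, as the interface text tells. Its arguments: {"type":"object","properties":{"plan":{"type":"array","items":{"type":"object","properties":{"dp":{"type":"array","items":{"type":"number"}},"spin":{"type":"number"}}}},"grip":{"type":"number"},"newtons":{"type":"number"}},"required":["plan"]}

```bash
mkdir -p pics
cat > h.py <<'E'
import numpy as np, cv2
from workcell import manip, viewer, finder
def K(n):
    p=viewer.camera_params(n); f=240/np.tan(np.radians(p['vertical_fov'])/2)
    return p,f
def proj(n,X):
    p,f=K(n); c=np.array(p['R'])@np.array(X)+np.array(p['t']); a=c[:2]/c[2]; a=a*(1+p['k1']*(a@a))
    return a*f+[p['cx'],p['cy']]
def ray(n,uv,z):
    p,f=K(n); d=(np.array(uv,float)-[p['cx'],p['cy']])/f; a=d.copy()
    for _ in range(20): a=d/(1+p['k1']*(a@a))
    R=np.array(p['R']); o=-R.T@np.array(p['t']); v=R.T@np.array([a[0],a[1],1])
    return o+v*(z-o[2])/v[2]
E
python3 - <<'E'
from h import *
np.set_printoptions(precision=4,suppress=True)
for n in('scene','top'):
    im=viewer.camera(n); cv2.imwrite(f'pics/{n}0.png',im)
    p,f=K(n); print(n,f,p['cx'],p['cy'],p['k1'],-np.array(p['R']).T@np.array(p['t'])); print(np.array(p['R']))
    for t in ['pod','cell_green','cell_blue','cell_yellow','charger','cap','cap_grip','sleeve_green','sleeve_blue','tape_roll','screwdriver','solder_spool','flux_jar']:
        print(t,[(np.round(d['position'],3).tolist(),round(d['score'],2)) for d in finder.find_in(n,t)[:3]])
print(manip.get_obs())
E
```

```text
scene 497.86803766388954 318.11166604409993 235.06401863799553 -0.05361164003010921 [0.962  0.8933 0.9046]
[[-0.7954  0.6058 -0.0188]
 [ 0.4313  0.5439 -0.7198]
 [-0.4259 -0.5807 -0.6939]]
pod [([0.399, 0.196, 0.045], 0.98)]
cell_green [([0.556, 0.212, 0.116], 0.68)]
cell_blue [([0.638, 0.225, 0.089], 0.57), ([0.55, 0.256, 0.127], 0.49)]
cell_yellow [([0.404, 0.515, 0.048], 0.61), ([0.364, 0.367, 0.052], 0.55)]
charger [([0.573, 0.206, 0.081], 0.65)]
cap [([0.364, 0.369, 0.049], 0.77), ([0.404, 0.189, 0.045], 0.53)]
cap_grip [([0.365, 0.364, 0.048], 0.94)]
sleeve_green [([0.4, 0.19, 0.047], 0.87)]
sleeve_blue [([0.401, 0.195, 0.04], 0.68), ([0.553, 0.258, 0.124], 0.42)]
tape_roll [([0.404, 0.517, 0.049], 0.74)]
screwdriver [([0.342, 0.45, 0.016], 0.62)]
solder_spool [([0.735, 0.179, 0.036], 0.94), ([0.399, 0.196, 0.049], 0.42)]
flux_jar []
top 583.8147483523943 308.13701771459466 247.81517700961172 -0.014963386323204143 [0.3932 0.2805 1.3193]
[[ 0.0073 -0.9999 -0.0093]
 [-0.9937 -0.0062 -0.1118]
 [ 0.1118  0.0101 -0.9937]]
pod [([0.392, 0.203, 0.033], 0.89)]
cell_green [([0.549, 0.20
[... 515 characters left out ...]
14], 0.74)]
screwdriver [([0.351, 0.458, 0.013], 0.51)]
solder_spool [([0.736, 0.167, 0.036], 0.78)]
flux_jar [([0.712, 0.266, 0.033], 0.66), ([0.4, 0.204, 0.035], 0.51)]
{'clock': 1.4, 'joint_pos': array([-1.3626,  0.3322, -0.0647,  1.4601,  0.0216,  1.3499, -0.0885]), 'joint_velocities': array([ 0.001 , -0.0005, -0.0004,  0.0006, -0.    ,  0.0008, -0.0006]), 'tau': array([  0.0002, -62.5223,   0.049 , -39.1827,   0.0165,   0.0019,
        -0.    ]), 'position': array([0.143 , 0.6084, 0.4048]), 'ee_rot': array([ 0.1152,  0.9933,  0.0001, -0.    ]), 'ft_force': array([0.3281, 0.1886, 0.1745]), 'torque': array([ 0.0279, -0.0233,  0.0279]), 'grasp_force': 0.0, 'grip_width': 0.9976009065884048}
```

View pics/top0.png

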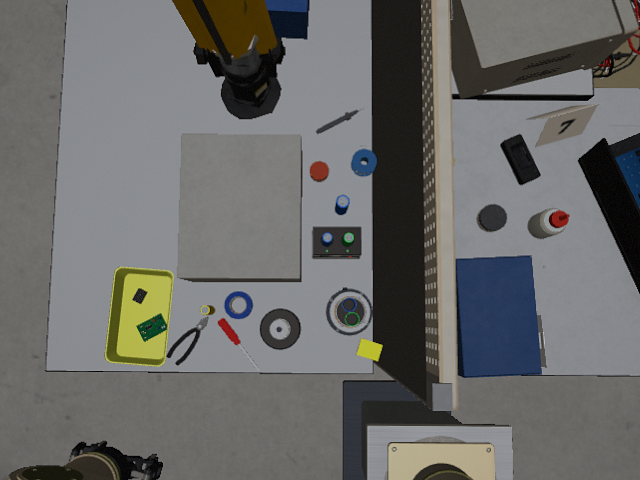

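View pics/scene0.png

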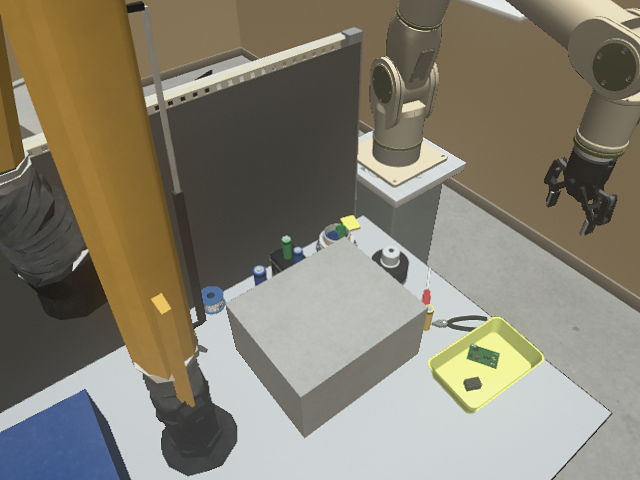

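Top view: the charger holds the blue cell at (327,239) and the green one at (348,238). A larger blue look-alike stands at (342,204). The pod is at (350,312), the cap at (280,328), and the yellow spare at (207,310). In the scene view the grey box hides most of the pod. Next I'll enlarge the work area.

Run:
```python
from h import *
im=cv2.imread('pics/top0.png')
cv2.imwrite('pics/crop1.png',cv2.resize(im[220:350,240:390],None,fx=5,fy=4.6,interpolation=cv2.INTER_CUBIC))
```

```text
(no output)
```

View pics/crop1.png

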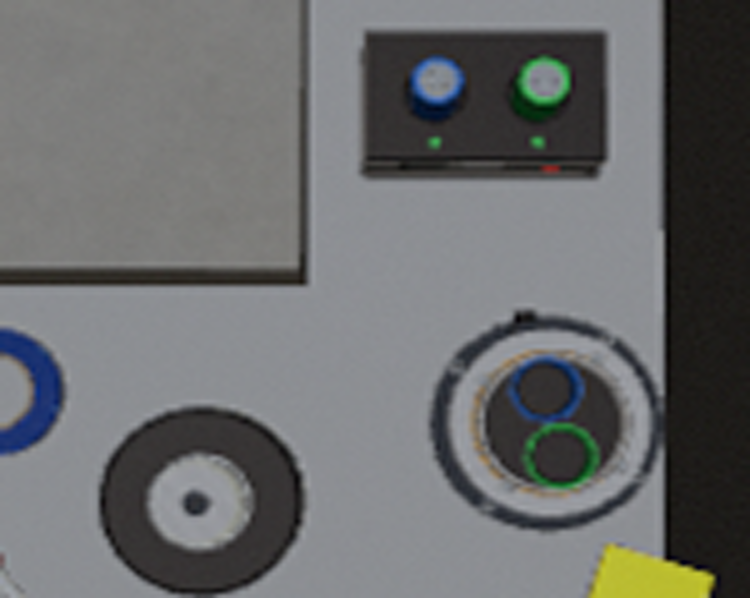

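The crop shows blue and green cell tops at crop px (437,79) and (544,80). The sleeve mouths are blue (546,389) and green (562,455), with the gland at the top (525,318). The cap disc is at (202,500).

Run:
```python
from h import *
np.set_printoptions(precision=4,suppress=True)
P=lambda x,y,z: ray('top',((x+.5)/5-.5+240,(y+.5)/4.6-.5+220),z)
for n,a in dict(blue=(437,79,.132),green=(544,80,.132),sb=(546,389,.057),sg=(562,455,.057),flange=(548,423,.008),cap=(202,500,.053),capgrip=(199,502,.087),gland=(525,318,.015),chL=(365,32,.078),chR=(606,32,.078),chRb=(606,160,.078),chLb=(362,160,.078)).items(): print(n,P(*a))
from scipy.spatial.transform import Rotation as R
print(R.from_quat(manip.get_obs()['ee_rot']).as_matrix())
```

```text
blue [0.5497 0.254  0.132 ]
green [0.5495 0.2102 0.132 ]
sb [0.4136 0.2049 0.057 ]
sg [0.383  0.1981 0.057 ]
flange [0.398  0.2011 0.008 ]
cap [0.361  0.3526 0.053 ]
capgrip [0.3609 0.3519 0.087 ]
gland [0.4485 0.2117 0.015 ]
chL [0.5788 0.2838 0.078 ]
chR [0.5794 0.1803 0.078 ]
chRb [0.5193 0.1805 0.078 ]
chLb [0.5187 0.2847 0.078 ]
[[-0.9735  0.2288  0.    ]
 [ 0.2288  0.9735  0.0002]
 [ 0.      0.0002 -1.    ]]
```

```bash
cat >> h.py <<'E'
from scipy.spatial.transform import Rotation as Rot
def go(xyz,yawy,vmax=42,smax=.14,start=None):
    """rows from the measured (or given) pose to TCP xyz with tool y at yawy deg (world)"""
    o=manip.get_obs(); p=np.array(o['position']); M=Rot.from_quat(o['ee_rot']).as_matrix()
    ya=np.arctan2(M[1,1],M[0,1])
    if start: p=np.array(start[:3]); ya=np.radians(start[3])
    d=(np.array(xyz)-p)*1000; s=ya-np.radians(yawy); s=(s+np.pi)%(2*np.pi)-np.pi
    n=int(max(np.ceil(np.linalg.norm(d)/vmax),np.ceil(abs(s)/smax),1)); rows=[];done=np.zeros(3)
    sp=round(s/n,3)
    for k in range(n):
        w=d*(k+1)/n-done; y=np.array([np.cos(ya),np.sin(ya)]); x=np.array([np.sin(ya),-np.cos(ya)])*-1
        # tool z down: x = y cross z(-1)
        x=np.cross([*y,0],[0,0,-1])[:2]
        a,b=round(w[:2]@x,1),round(w[:2]@y,1); c=round(-w[2],1)
        done+=np.array([*(a*x+b*y),-c]); rows.append([a,b,c,sp]); ya-=sp
    print('from',np.round(p,4),'yaw',round(np.degrees(ya+sp*n),1),'q7',round(o['joint_pos'][6],2),'err',d-done)
    for r in rows: print(r)
E
python3 -c "
from h import *
go([.5495,.2102,.34],20)"
```

```text
from [0.143  0.6084 0.4048] yaw 76.8 q7 -0.09 err [-0.04715675 -0.01298906  0.02002311]
[np.float64(-34.8), np.float64(-21.0), np.float64(4.6), np.float64(0.071)]
[np.float64(-36.2), np.float64(-18.6), np.float64(4.7), np.float64(0.071)]
[np.float64(-37.4), np.float64(-15.9), np.float64(4.6), np.float64(0.071)]
[np.float64(-38.4), np.float64(-13.2), np.float64(4.6), np.float64(0.071)]
[np.float64(-39.3), np.float64(-10.5), np.float64(4.6), np.float64(0.071)]
[np.float64(-39.9), np.float64(-7.6), np.float64(4.7), np.float64(0.071)]
[np.float64(-40.4), np.float64(-4.8), np.float64(4.6), np.float64(0.071)]
[np.float64(-40.6), np.float64(-1.9), np.float64(4.6), np.float64(0.071)]
[np.float64(-40.6), np.float64(0.9), np.float64(4.6), np.float64(0.071)]
[np.float64(-40.5), np.float64(3.9), np.float64(4.7), np.float64(0.071)]
[np.float64(-40.1), np.float64(6.7), np.float64(4.6), np.float64(0.071)]
[np.float64(-39.5), np.float64(9.5), np.float64(4.6), np.float64(0.071)]
[np.float64(-38.7), np.float64(12.3), np.float64(4.7), np.float64(0.071)]
[np.float64(-37.8), np.float64(15.1), np.float64(4.6), np.float64(0.071)]
```

Emit:
arm_command(
  plan=[
    {"dp":[-35,-21,0],"spin":0.071},
    {"dp":[-36,-19,0],"spin":0.071},
    {"dp":[-37,-16,0],"spin":0.071},
    {"dp":[-38,-13,0],"spin":0.071},
    {"dp":[-39,-10,0],"spin":0.071},
  ],
  grip=-1,
  newtons=40,
)

```text
clock: 1.9
position: [0.2883, 0.4655, 0.4049]
ee_rot: [0.29, 0.957, 0.0, -0.0]
ft_force: [0.8, 0.3, 0.4]
grip_width: 1.001
grasp_force: 0.0
```

Emit:
arm_command(
  plan=[
    {"dp":[-40,-8,0],"spin":0.071},
    {"dp":[-40,-5,0],"spin":0.071},
    {"dp":[-41,-2,0],"spin":0.071},
    {"dp":[-41,1,0],"spin":0.071},
    {"dp":[-40,4,0],"spin":0.071},
  ],
)

```text
clock: 2.4
position: [0.4334, 0.3228, 0.405]
ee_rot: [0.455, 0.891, 0.0, 0.0]
ft_force: [1.4, 0.9, 0.2]
grip_width: 0.998
grasp_force: 0.0
```

Emit:
arm_command(
  plan=[
    {"dp":[-40,7,5],"spin":0.071},
    {"dp":[-39,9,10],"spin":0.071},
    {"dp":[-39,12,20],"spin":0.071},
    {"dp":[-38,15,30],"spin":0.071},
    {"dp":[0,0,0],"spin":0},
  ],
)

```text
clock: 2.9
position: [0.5495, 0.2049, 0.3364]
ee_rot: [0.579, 0.815, -0.003, 0.0]
ft_force: [-0.5, -1.0, -0.5]
grip_width: 0.994
grasp_force: 0.0
```

Run:
```python
from h import *
o=manip.get_obs();print(o['clock'],o['position'],o['joint_pos'],o['ft_force'])
go([.5495,.2102,.28],20)
```

```text
2.9 [0.54951481 0.20494736 0.33639788] [-0.76312035  0.30430358  0.39509969  1.67363369 -0.12041634  1.19314424
 -0.00338635] [-0.51604585 -1.01155744 -0.53477091]
from [0.5495 0.2049 0.3364] yaw 19.2 q7 -0.0 err [ 0.04677418 -0.02773805  0.00211948]
[np.float64(2.5), np.float64(0.9), np.float64(28.2), np.float64(-0.007)]
[np.float64(2.5), np.float64(0.8), np.float64(28.2), np.float64(-0.007)]
```

Emit:
arm_command(
  plan=[
    {"dp":[5,1.7,6],"spin":-0.014},
    {"dp":[0,0,25]},
    {"dp":[0,0,25]},
    {"dp":[0,0,0]},
    {"dp":[0,0,0]},
  ],
)

```text
invalid input at $.plan[1]: expected keys dp, spin
```

Emit:
arm_command(
  plan=[
    {"dp":[0,0,0]},
    {"dp":[0,0,0]},
    {"dp":[0,0,0]},
    {"dp":[0,0,0]},
    {"dp":[0,0,0]},
  ],
  grip=1,
)

```text
invalid input at $.plan[0]: expected keys dp, spin
```

Emit:
arm_command(
  plan=[
    {"dp":[0,0,0]},
    {"dp":[0,0,0]},
    {"dp":[0,0,0]},
  ],
)

```text
invalid input at $.plan[0]: expected keys dp, spin
```

Emit:
arm_command(
  plan=[
    {"dp":[5,1.7,6],"spin":-0.014},
    {"dp":[0,0,25],"spin":0},
    {"dp":[0,0,25],"spin":0},
    {"dp":[0,0,0],"spin":0},
    {"dp":[0,0,0],"spin":0},
  ],
)

```text
clock: 3.4
position: [0.547, 0.2173, 0.285]
ee_rot: [0.568, 0.823, 0.0, -0.0]
ft_force: [0.3, -0.3, 0.6]
grip_width: 0.999
grasp_force: 0.0
```

Emit:
arm_command(
  plan=[
    {"dp":[0,0,0],"spin":0},
    {"dp":[0,0,0],"spin":0},
    {"dp":[0,0,0],"spin":0},
    {"dp":[0,0,0],"spin":0},
    {"dp":[0,0,0],"spin":0},
  ],
  grip=1,
)

```text
clock: 3.9
position: [0.5475, 0.2159, 0.2846]
ee_rot: [0.569, 0.822, 0.0, 0.0]
ft_force: [-1.0, -1.0, 2.6]
grip_width: 0.225
grasp_force: 38.9
```

Emit:
arm_command(
  plan=[
    {"dp":[0,0,0],"spin":0},
    {"dp":[0,0,0],"spin":0},
    {"dp":[0,0,0],"spin":0},
  ],
)

```text
clock: 4.2
position: [0.5475, 0.2159, 0.2846]
ee_rot: [0.569, 0.822, 0.0, 0.0]
ft_force: [-2.0, 0.3, 5.5]
grip_width: 0.232
grasp_force: 39.2
```

Emit:
arm_command(
  plan=[
    {"dp":[0,0,0],"spin":0},
    {"dp":[0,0,0],"spin":0},
    {"dp":[-6,0,4],"spin":0},
    {"dp":[0,0,0],"spin":0},
    {"dp":[0,0,0],"spin":0},
  ],
  grip=-0.2,
)

```text
clock: 4.7
position: [0.5495, 0.2099, 0.2798]
ee_rot: [0.569, 0.822, -0.0, -0.0]
ft_force: [-0.6, 1.3, 0.8]
grip_width: 0.602
grasp_force: 0.0
```

Emit:
arm_command(
  plan=[
    {"dp":[0,0,0],"spin":0},
    {"dp":[0,0,0],"spin":0},
    {"dp":[0,0,0],"spin":0},
  ],
)

```text
clock: 5.0
position: [0.5495, 0.2104, 0.2801]
ee_rot: [0.569, 0.822, 0.0, -0.0]
ft_force: [0.2, -0.6, 0.6]
grip_width: 0.601
grasp_force: 0.0
```

Run:
```python
from h import *
o=manip.get_obs();print(o['clock'],o['position'],o['ft_force'],o['grip_width'])
im=viewer.camera('top'); cv2.imwrite('pics/t2.png',im[200:350,240:390])
go([.5495,.2102,.28],20)
```

```text
5.0 [0.54947682 0.21041514 0.2801438 ] [ 0.23165158 -0.63360565  0.5645605 ] 0.6012026545042728
from [0.5495 0.2104 0.2802] yaw 20.6 q7 0.03 err [-0.03097555 -0.01240236  0.00819242]
[np.float64(-0.2), np.float64(-0.0), np.float64(0.2), np.float64(0.011)]
```

Emit:
arm_command(
  plan=[
    {"dp":[0,0,0],"spin":0},
    {"dp":[0,0,0],"spin":0},
    {"dp":[0,0,0],"spin":0},
    {"dp":[0,0,0],"spin":0},
    {"dp":[0,0,0],"spin":0},
  ],
  grip=1,
)

```text
clock: 5.55
position: [0.5495, 0.2103, 0.2803]
ee_rot: [0.569, 0.822, 0.0, -0.0]
ft_force: [-0.6, 0.4, 2.4]
grip_width: 0.228
grasp_force: 39.0
```

Emit:
arm_command(
  plan=[
    {"dp":[0,0,-20],"spin":0},
    {"dp":[0,0,-20],"spin":0},
    {"dp":[0,0,0],"spin":0},
    {"dp":[0,0,0],"spin":0},
  ],
)

```text
clock: 5.95
position: [0.5494, 0.2103, 0.3198]
ee_rot: [0.569, 0.822, 0.0, -0.0]
ft_force: [0.7, 0.2, -1.0]
grip_width: 0.232
grasp_force: 39.3
```

Run:
```python
from h import *
o=manip.get_obs();print(o['clock'],o['position'],o['ft_force'],o['grip_width'],o['grasp_force'])
go([.3827,.1979,.30],102.5)
```

```text
5.95 [0.54941368 0.21028636 0.31983788] [ 0.65265929  0.1917582  -1.03837465] 0.2316623659371095 39.28312540054321
from [0.5494 0.2103 0.3198] yaw 20.6 q7 0.02 err [ 0.00343715  0.02334841 -0.03787548]
[np.float64(4.3), np.float64(-14.6), np.float64(1.8), np.float64(-0.13)]
[np.float64(6.1), np.float64(-13.9), np.float64(1.8), np.float64(-0.13)]
[np.float64(7.9), np.float64(-13.0), np.float64(1.8), np.float64(-0.13)]
[np.float64(9.5), np.float64(-11.8), np.float64(1.8), np.float64(-0.13)]
[np.float64(11.0), np.float64(-10.5), np.float64(1.8), np.float64(-0.13)]
[np.float64(12.2), np.float64(-9.1), np.float64(1.8), np.float64(-0.13)]
[np.float64(13.3), np.float64(-7.3), np.float64(1.8), np.float64(-0.13)]
[np.float64(14.2), np.float64(-5.6), np.float64(1.8), np.float64(-0.13)]
[np.float64(14.7), np.float64(-3.7), np.float64(1.8), np.float64(-0.13)]
[np.float64(15.1), np.float64(-1.7), np.float64(1.8), np.float64(-0.13)]
[np.float64(15.2), np.float64(0.2), np.float64(1.8), np.float64(-0.13)]
```

Emit:
arm_command(
  plan=[
    {"dp":[4.3,-14.6,0],"spin":-0.13},
    {"dp":[6.1,-13.9,0],"spin":-0.13},
    {"dp":[7.9,-13,0],"spin":-0.13},
    {"dp":[9.5,-11.8,0],"spin":-0.13},
    {"dp":[11,-10.5,0],"spin":-0.13},
  ],
)

```text
clock: 6.45
position: [0.4727, 0.2045, 0.3188]
ee_rot: [0.274, 0.962, -0.001, -0.001]
ft_force: [-0.4, -0.1, -0.2]
grip_width: 0.229
grasp_force: 39.3
```

Emit:
arm_command(
  plan=[
    {"dp":[12.2,-9.1,0],"spin":-0.13},
    {"dp":[13.3,-7.3,0],"spin":-0.13},
    {"dp":[14.2,-5.6,0],"spin":-0.13},
    {"dp":[14.7,-3.7,0],"spin":-0.13},
    {"dp":[15.1,-1.7,0],"spin":-0.13},
  ],
)

```text
clock: 6.95
position: [0.3969, 0.1988, 0.3189]
ee_rot: [-0.047, 0.999, -0.0, -0.001]
ft_force: [1.0, 0.6, 0.2]
grip_width: 0.228
grasp_force: 39.3
```

Emit:
arm_command(
  plan=[
    {"dp":[15.2,0.2,10],"spin":-0.13},
    {"dp":[0,0,12],"spin":0},
    {"dp":[0,0,0],"spin":0},
    {"dp":[0,0,0],"spin":0},
    {"dp":[0,0,0],"spin":0},
  ],
)

```text
clock: 7.45
position: [0.3834, 0.1979, 0.2982]
ee_rot: [-0.108, 0.994, -0.0, 0.0]
ft_force: [0.5, -0.1, -0.3]
grip_width: 0.229
grasp_force: 39.3
```

Run:
```python
from h import *
o=manip.get_obs();print(o['clock'],o['position'],o['ft_force'],o['grip_width'],o['grasp_force'])
im=viewer.camera('scene'); cv2.imwrite('pics/s3.png',cv2.resize(im[190:310,260:410],None,fx=5,fy=5,interpolation=cv2.INTER_CUBIC))
print(proj('scene',[.3827,.1979,.132]),proj('scene',[.3827,.1979,.075]))
go([.3827,.1979,.235],102.5)
```

```text
7.45 [0.38336871 0.19792187 0.29822407] [ 0.52652643 -0.11765812 -0.27641164] 0.22869278156508924 39.321112632751465
[340.7619798  204.92031744] [340.46971049 222.54629588]
from [0.3833 0.198  0.2983] yaw 102.5 q7 1.2 err [-0.0210532  -0.03852612 -0.01964211]
[np.float64(0.3), np.float64(0.0), np.float64(31.7), np.float64(-0.0)]
[np.float64(0.3), np.float64(0.1), np.float64(31.6), np.float64(-0.0)]
```

View pics/s3.png

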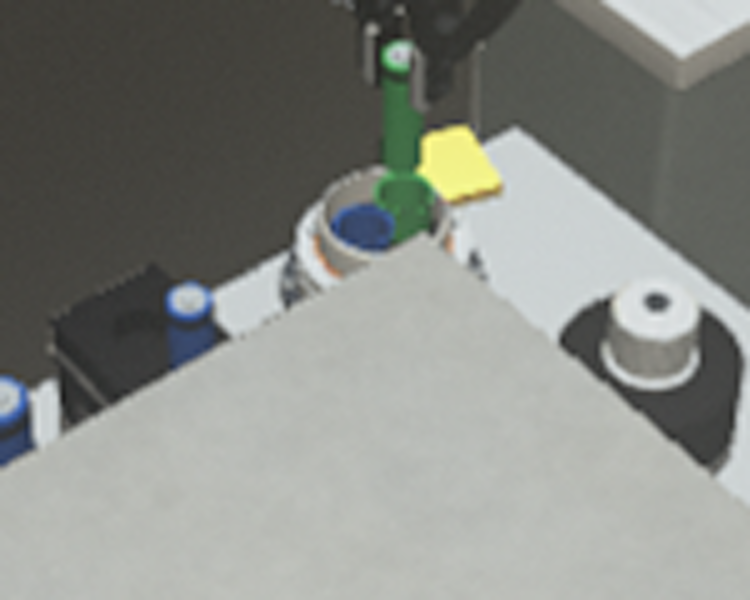

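The green cell, at crop x≈403, hangs right above the green sleeve mouth at about (404,190). Blue is still in the charger. I'll lower it.

Emit:
arm_command(
  plan=[
    {"dp":[0.6,0,10],"spin":0},
    {"dp":[0,0,10],"spin":0},
    {"dp":[0,0,8],"spin":0},
    {"dp":[0,0,0],"spin":0},
    {"dp":[0,0,0],"spin":0},
  ],
)

```text
clock: 8.0
position: [0.3821, 0.1977, 0.2698]
ee_rot: [-0.109, 0.994, -0.0, -0.0]
ft_force: [0.3, -0.0, -0.1]
grip_width: 0.233
grasp_force: 39.3
```

Emit:
arm_command(
  plan=[
    {"dp":[0,0,10],"spin":0},
    {"dp":[0,0,10],"spin":0},
    {"dp":[0,0,10],"spin":0},
    {"dp":[0,0,0],"spin":0},
    {"dp":[0,0,0],"spin":0},
  ],
)

```text
clock: 8.5
position: [0.3821, 0.1977, 0.2397]
ee_rot: [-0.109, 0.994, -0.0, -0.0]
ft_force: [-1.9, -1.6, -1.2]
grip_width: 0.231
grasp_force: 39.3
```

Emit:
arm_command(
  plan=[
    {"dp":[0.3,0,4],"spin":0},
    {"dp":[0,0,0],"spin":0},
    {"dp":[0,0,0],"spin":0},
  ],
)

```text
clock: 8.8
position: [0.3818, 0.1976, 0.236]
ee_rot: [-0.109, 0.994, 0.0, -0.0]
ft_force: [-1.5, -2.1, -1.3]
grip_width: 0.23
grasp_force: 39.4
```

Emit:
arm_command(
  plan=[
    {"dp":[0,0,0],"spin":0},
    {"dp":[0,0,0],"spin":0},
    {"dp":[0,0,0],"spin":0},
    {"dp":[0,0,-20],"spin":0},
    {"dp":[0,0,-30],"spin":0},
  ],
  grip=-0.2,
)

```text
clock: 9.3
position: [0.3814, 0.1975, 0.2857]
ee_rot: [-0.109, 0.994, -0.001, -0.001]
ft_force: [1.0, 0.2, -0.3]
grip_width: 0.601
grasp_force: 0.0
```

Emit:
arm_command(
  plan=[
    {"dp":[0,0,-40],"spin":0},
    {"dp":[0,0,0],"spin":0},
    {"dp":[0,0,0],"spin":0},
  ],
)

```text
clock: 9.6
position: [0.3821, 0.1979, 0.3269]
ee_rot: [-0.109, 0.994, 0.001, 0.001]
ft_force: [0.2, -0.1, -0.5]
grip_width: 0.598
grasp_force: 0.0
```

Run:
```python
from h import *
o=manip.get_obs();print(o['clock'],o['position'],o['ft_force'],o['grip_width'],o['grasp_force'])
im=viewer.camera('scene'); cv2.imwrite('pics/s4.png',cv2.resize(im[190:310,260:410],None,fx=5,fy=5,interpolation=cv2.INTER_CUBIC))
print((proj('scene',[.3827,.1979,.087])-[260,190])*5)
go([.5497,.2535,.325],20)
```

```text
9.6 [0.3821299  0.19786947 0.32687438] [ 0.24660981 -0.12180331 -0.45400611] 0.5983036488344181 0.0
[402.64958568 144.6502757 ]
from [0.3818 0.1977 0.3259] yaw 102.6 q7 1.2 err [-0.00042377  0.05313636  0.04338302]
[np.float64(-16.0), np.float64(1.6), np.float64(0.1), np.float64(0.131)]
[np.float64(-15.6), np.float64(3.7), np.float64(0.1), np.float64(0.131)]
[np.float64(-15.1), np.float64(5.8), np.float64(0.0), np.float64(0.131)]
[np.float64(-14.1), np.float64(7.6), np.float64(0.1), np.float64(0.131)]
[np.float64(-13.1), np.float64(9.4), np.float64(0.1), np.float64(0.131)]
[np.float64(-11.7), np.float64(11.1), np.float64(0.1), np.float64(0.131)]
[np.float64(-10.1), np.float64(12.4), np.float64(0.0), np.float64(0.131)]
[np.float64(-8.4), np.float64(13.7), np.float64(0.1), np.float64(0.131)]
[np.float64(-6.6), np.float64(14.7), np.float64(0.1), np.float64(0.131)]
[np.float64(-4.6), np.float64(15.4), np.float64(0.1), np.float64(0.131)]
[np.float64(-2.6), np.float64(15.9), np.float64(0.1), np.float64(0.131)]
```

View pics/s4.png

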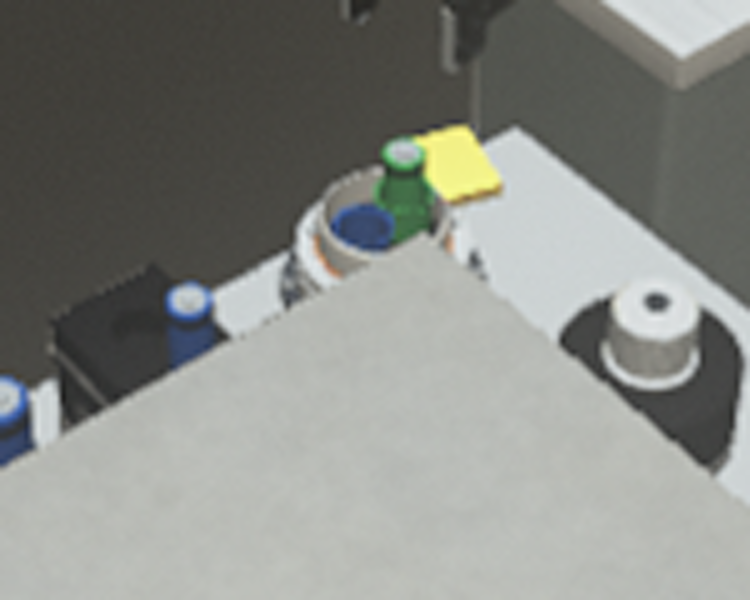

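The green cell is seated, its top at crop (404,152) next to the empty blue sleeve. Blue is next.

Emit:
arm_command(
  plan=[
    {"dp":[-16,1.6,0],"spin":0.131},
    {"dp":[-15.6,3.7,0],"spin":0.131},
    {"dp":[-15.1,5.8,0],"spin":0.131},
    {"dp":[-14.1,7.6,0],"spin":0.131},
    {"dp":[-13.1,9.4,0],"spin":0.131},
  ],
)

```text
clock: 10.15
position: [0.4585, 0.2231, 0.3245]
ee_rot: [0.219, 0.976, -0.001, -0.001]
ft_force: [0.0, -0.1, 0.8]
grip_width: 0.603
grasp_force: 0.0
```

Emit:
arm_command(
  plan=[
    {"dp":[-11.7,11.1,0],"spin":0.131},
    {"dp":[-10.1,12.4,0],"spin":0.131},
    {"dp":[-8.4,13.7,0],"spin":0.131},
    {"dp":[-6.6,14.7,0],"spin":0.131},
    {"dp":[-4.6,15.4,0],"spin":0.131},
  ],
)

```text
clock: 10.65
position: [0.5348, 0.2485, 0.3243]
ee_rot: [0.521, 0.854, -0.001, -0.0]
ft_force: [-0.1, 0.5, -0.5]
grip_width: 0.596
grasp_force: 0.0
```

Emit:
arm_command(
  plan=[
    {"dp":[-2.6,15.9,0],"spin":0.131},
    {"dp":[0,0,0],"spin":0},
    {"dp":[0,0,0],"spin":0},
    {"dp":[0,0,0],"spin":0},
  ],
)

```text
clock: 11.05
position: [0.5491, 0.2532, 0.3254]
ee_rot: [0.572, 0.82, -0.001, -0.0]
ft_force: [1.2, 0.1, -0.5]
grip_width: 0.604
grasp_force: 0.0
```

Run:
```python
from h import *
o=manip.get_obs();print(o['clock'],o['position'],o['ft_force'],o['grip_width'],o['grasp_force'])
go([.5497,.2540,.28],20)
```

```text
11.05 [0.54912466 0.25319631 0.32543575] [ 1.17548225  0.0637582  -0.54309098] 0.6040827620794765 0.0
from [0.5491 0.2532 0.3254] yaw 20.2 q7 -0.06 err [ 0.03058879 -0.03491397 -0.03575308]
[np.float64(0.3), np.float64(0.4), np.float64(22.7), np.float64(0.001)]
[np.float64(0.3), np.float64(0.4), np.float64(22.7), np.float64(0.001)]
```

Emit:
arm_command(
  plan=[
    {"dp":[0.6,0.8,15],"spin":0},
    {"dp":[0,0,15],"spin":0},
    {"dp":[0,0,15],"spin":0},
    {"dp":[0,0,0],"spin":0},
    {"dp":[0,0,0],"spin":0},
  ],
)

```text
clock: 11.55
position: [0.5502, 0.2542, 0.2805]
ee_rot: [0.574, 0.819, -0.001, -0.0]
ft_force: [-1.0, -0.2, 0.5]
grip_width: 0.601
grasp_force: 0.0
```

Emit:
arm_command(
  plan=[
    {"dp":[0,0,0],"spin":0},
    {"dp":[0,0,0],"spin":0},
    {"dp":[0,0,0],"spin":0},
    {"dp":[0,0,0],"spin":0},
    {"dp":[0,0,0],"spin":0},
  ],
  grip=1,
)

```text
clock: 12.05
position: [0.5506, 0.2544, 0.2818]
ee_rot: [0.574, 0.819, 0.001, 0.0]
ft_force: [-0.4, -0.3, 5.0]
grip_width: 0.229
grasp_force: 39.2
```

Emit:
arm_command(
  plan=[
    {"dp":[0,0,-20],"spin":0},
    {"dp":[0,0,-30],"spin":0},
    {"dp":[0,0,-12],"spin":0},
    {"dp":[0,0,0],"spin":0},
    {"dp":[0,0,0],"spin":0},
  ],
)

```text
clock: 12.55
position: [0.55, 0.2543, 0.342]
ee_rot: [0.574, 0.819, -0.0, -0.0]
ft_force: [0.4, -0.2, -1.1]
grip_width: 0.23
grasp_force: 39.1
```

Run:
```python
from h import *
o=manip.get_obs();print(o['clock'],o['position'],o['ft_force'],o['grip_width'],o['grasp_force'])
go([.4139,.2049,.34],102.5)
```

```text
12.55 [0.55004193 0.25425967 0.34201338] [ 0.43576626 -0.2404628  -1.12778004] 0.23004897613658157 39.09488797187805
from [0.55   0.2543 0.342 ] yaw 20.0 q7 -0.06 err [ 0.03542159 -0.01452197 -0.01338197]
[np.float64(0.0), np.float64(-13.2), np.float64(0.2), np.float64(-0.131)]
[np.float64(1.7), np.float64(-13.0), np.float64(0.2), np.float64(-0.131)]
[np.float64(3.5), np.float64(-12.7), np.float64(0.1), np.float64(-0.131)]
[np.float64(5.0), np.float64(-12.2), np.float64(0.2), np.float64(-0.131)]
[np.float64(6.6), np.float64(-11.4), np.float64(0.2), np.float64(-0.131)]
[np.float64(8.1), np.float64(-10.4), np.float64(0.2), np.float64(-0.131)]
[np.float64(9.3), np.float64(-9.3), np.float64(0.2), np.float64(-0.131)]
[np.float64(10.4), np.float64(-8.0), np.float64(0.2), np.float64(-0.131)]
[np.float64(11.5), np.float64(-6.5), np.float64(0.1), np.float64(-0.131)]
[np.float64(12.1), np.float64(-5.0), np.float64(0.2), np.float64(-0.131)]
[np.float64(12.8), np.float64(-3.4), np.float64(0.2), np.float64(-0.131)]
```

Emit:
arm_command(
  plan=[
    {"dp":[0,-13.2,0],"spin":-0.131},
    {"dp":[1.7,-13,0],"spin":-0.131},
    {"dp":[3.5,-12.7,0],"spin":-0.131},
    {"dp":[5,-12.2,0],"spin":-0.131},
    {"dp":[6.6,-11.4,0],"spin":-0.131},
  ],
)

```text
clock: 13.05
position: [0.4875, 0.2315, 0.3413]
ee_rot: [0.277, 0.961, -0.001, -0.001]
ft_force: [0.4, 0.1, -1.8]
grip_width: 0.233
grasp_force: 39.1
```

Emit:
arm_command(
  plan=[
    {"dp":[8.1,-10.4,0],"spin":-0.131},
    {"dp":[9.3,-9.3,0],"spin":-0.131},
    {"dp":[10.4,-8,0],"spin":-0.131},
    {"dp":[11.5,-6.5,0],"spin":-0.131},
    {"dp":[12.1,-5,0],"spin":-0.131},
  ],
)

```text
clock: 13.55
position: [0.4256, 0.2091, 0.3414]
ee_rot: [-0.047, 0.999, -0.001, -0.001]
ft_force: [0.0, 0.4, -0.4]
grip_width: 0.231
grasp_force: 39.1
```

Emit:
arm_command(
  plan=[
    {"dp":[12.8,-3.4,0],"spin":-0.131},
    {"dp":[0,0,15],"spin":0},
    {"dp":[0,0,20],"spin":0},
    {"dp":[0,0,0],"spin":0},
    {"dp":[0,0,0],"spin":0},
  ],
)

```text
clock: 14.05
position: [0.4139, 0.2048, 0.3074]
ee_rot: [-0.109, 0.994, -0.001, -0.001]
ft_force: [-0.2, -0.3, -0.5]
grip_width: 0.226
grasp_force: 39.2
```

Run:
```python
from h import *
o=manip.get_obs();print(o['clock'],o['position'],o['ft_force'],o['grip_width'],o['grasp_force'])
im=viewer.camera('scene'); cv2.imwrite('pics/s5.png',cv2.resize(im[190:310,260:410],None,fx=5,fy=5,interpolation=cv2.INTER_CUBIC))
go([.4139,.2049,.2365],102.5)
```

```text
14.05 [0.4138633  0.20484131 0.30743029] [-0.22931433 -0.27826322 -0.54138623] 0.2261313956820698 39.1539591550827
from [0.4141 0.205  0.3081] yaw 102.6 q7 1.24 err [ 0.04601473 -0.03633586 -0.01637899]
[np.float64(0.1), np.float64(-0.0), np.float64(35.8), np.float64(0.001)]
[np.float64(0.2), np.float64(-0.0), np.float64(35.8), np.float64(0.001)]
```

View pics/s5.png

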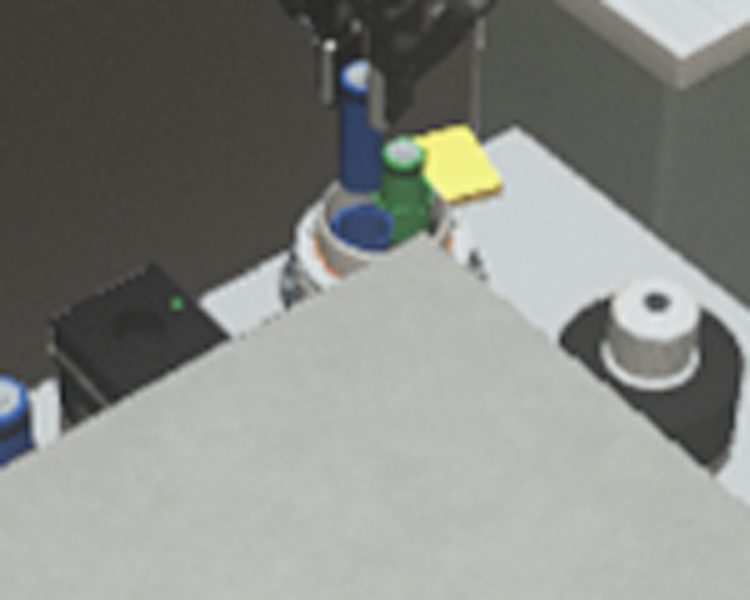

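The blue cell, at crop x≈361, is over the blue sleeve mouth at (364,228). I'll lower it.

Emit:
arm_command(
  plan=[
    {"dp":[0,0,15],"spin":0},
    {"dp":[0,0,12],"spin":0},
    {"dp":[0,0,8],"spin":0},
    {"dp":[0,0,8],"spin":0},
    {"dp":[0,0,0],"spin":0},
  ],
)

```text
clock: 14.6
position: [0.4139, 0.2048, 0.2641]
ee_rot: [-0.109, 0.994, -0.0, -0.001]
ft_force: [-1.3, -0.5, -1.4]
grip_width: 0.23
grasp_force: 39.2
```

Emit:
arm_command(
  plan=[
    {"dp":[0,0,9],"spin":0},
    {"dp":[0,0,9],"spin":0},
    {"dp":[0,0,8],"spin":0},
    {"dp":[0,0,0],"spin":0},
    {"dp":[0,0,0],"spin":0},
  ],
)

```text
clock: 15.1
position: [0.4139, 0.2048, 0.2386]
ee_rot: [-0.109, 0.994, -0.0, -0.001]
ft_force: [-3.2, -1.3, -2.9]
grip_width: 0.232
grasp_force: 39.2
```

Emit:
arm_command(
  plan=[
    {"dp":[0.7,0,2],"spin":0},
    {"dp":[0,0,0],"spin":0},
    {"dp":[0,0,0],"spin":0},
  ],
)

```text
clock: 15.4
position: [0.4135, 0.2047, 0.2372]
ee_rot: [-0.109, 0.994, 0.0, 0.0]
ft_force: [-2.0, -2.8, -2.3]
grip_width: 0.23
grasp_force: 39.3
```

Emit:
arm_command(
  plan=[
    {"dp":[0,0,0],"spin":0},
    {"dp":[0,0,0],"spin":0},
    {"dp":[0,0,0],"spin":0},
    {"dp":[0,0,-20],"spin":0},
    {"dp":[0,0,-30],"spin":0},
  ],
  grip=-0.2,
)

```text
clock: 15.9
position: [0.4131, 0.2047, 0.2867]
ee_rot: [-0.109, 0.994, -0.001, -0.001]
ft_force: [-0.1, 0.5, -0.2]
grip_width: 0.599
grasp_force: 0.0
```

Emit:
arm_command(
  plan=[
    {"dp":[0,0,-40],"spin":0},
    {"dp":[0,0,0],"spin":0},
    {"dp":[0,0,0],"spin":0},
  ],
)

```text
clock: 16.2
position: [0.4137, 0.2051, 0.3279]
ee_rot: [-0.109, 0.994, 0.001, 0.001]
ft_force: [0.4, -0.2, -0.6]
grip_width: 0.599
grasp_force: 0.0
```

Run:
```python
from h import *
o=manip.get_obs();print(o['clock'],o['position'],o['ft_force'],o['grip_width'],o['grasp_force'])
go([.361,.3522,.30],75)
```

```text
16.2 [0.41373309 0.20507534 0.32792498] [ 0.43578529 -0.23683896 -0.63104055] 0.5994605742385496 0.0
from [0.4137 0.2051 0.3279] yaw 102.6 q7 1.24 err [ 0.02326106 -0.04939608 -0.02497923]
[np.float64(4.9), np.float64(38.8), np.float64(7.0), np.float64(0.12)]
[np.float64(9.4), np.float64(37.9), np.float64(7.0), np.float64(0.12)]
[np.float64(14.0), np.float64(36.5), np.float64(6.9), np.float64(0.12)]
[np.float64(18.2), np.float64(34.6), np.float64(7.0), np.float64(0.12)]
```

Emit:
arm_command(
  plan=[
    {"dp":[4.9,38.8,7],"spin":0.12},
    {"dp":[9.4,37.9,7],"spin":0.12},
    {"dp":[14,36.5,7],"spin":0.12},
    {"dp":[18.2,34.6,7],"spin":0.12},
    {"dp":[0,0,0],"spin":0},
  ],
  grip=-1,
)

```text
clock: 16.7
position: [0.3574, 0.3562, 0.2968]
ee_rot: [0.129, 0.992, -0.001, -0.001]
ft_force: [-0.6, 0.1, 0.5]
grip_width: 0.999
grasp_force: 0.0
```

Emit:
arm_command(
  plan=[
    {"dp":[0,0,0],"spin":0},
    {"dp":[0,0,0],"spin":0},
    {"dp":[0,0,0],"spin":0},
  ],
)

```text
clock: 17.0
position: [0.3614, 0.3509, 0.299]
ee_rot: [0.131, 0.991, -0.0, 0.0]
ft_force: [0.8, -0.1, -0.1]
grip_width: 0.999
grasp_force: 0.0
```

Run:
```python
from h import *
o=manip.get_obs();print(o['clock'],o['position'],o['ft_force'],o['grip_width'],o['grasp_force'])
im=viewer.camera('scene'); cv2.imwrite('pics/s6.png',cv2.resize(im[190:310,260:410],None,fx=5,fy=5,interpolation=cv2.INTER_CUBIC))
for c in [(.361,.3522,.087),(.4139,.2049,.087)]: print((proj('scene',c)-[260,190])*5)
go([.361,.3522,.230],75)
```

```text
17.0 [0.36141828 0.35086045 0.29898057] [ 0.81181583 -0.09202862 -0.06935711] 0.9986557030785586 0.0
[652.50735948 302.04011621]
[361.6162569  179.27110558]
from [0.3613 0.351  0.2991] yaw 75.0 q7 0.46 err [-0.03558332 -0.03296921 -0.01822556]
[np.float64(0.3), np.float64(0.5), np.float64(34.6), np.float64(-0.0)]
[np.float64(0.3), np.float64(0.6), np.float64(34.5), np.float64(-0.0)]
```

View pics/s6.png

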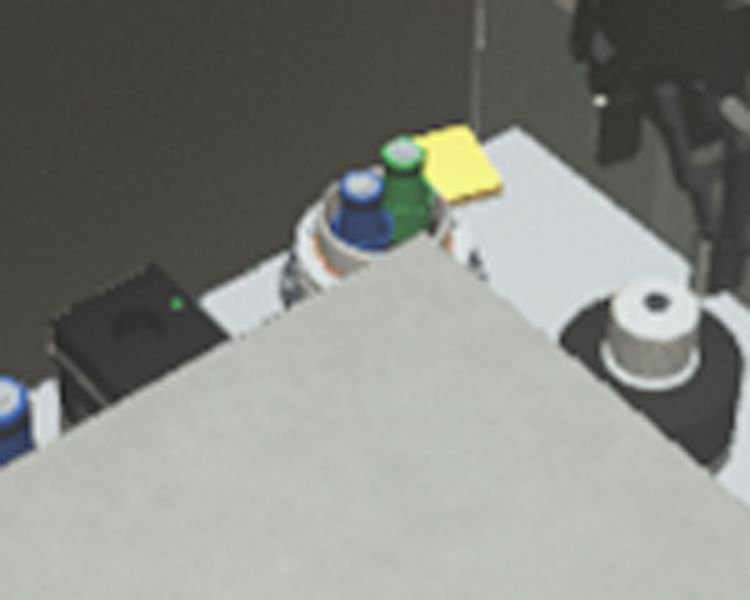

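Both cells are seated, with tops at (362,186) and (404,152). The cap grip top at (657,300) matches the prediction. I'll grasp the cap.

Emit:
arm_command(
  plan=[
    {"dp":[0.6,1.1,20],"spin":0},
    {"dp":[0,0,20],"spin":0},
    {"dp":[0,0,20],"spin":0},
    {"dp":[0,0,8],"spin":0},
    {"dp":[0,0,0],"spin":0},
  ],
)

```text
clock: 17.55
position: [0.3605, 0.3526, 0.2304]
ee_rot: [0.13, 0.991, -0.001, -0.0]
ft_force: [-0.4, 0.4, 0.3]
grip_width: 1.001
grasp_force: 0.0
```

Emit:
arm_command(
  plan=[
    {"dp":[0,0,0],"spin":0},
    {"dp":[0,0,0],"spin":0},
    {"dp":[0,0,0],"spin":0},
    {"dp":[0,0,0],"spin":0},
    {"dp":[0,0,0],"spin":0},
  ],
  grip=1,
  newtons=70,
)

```text
clock: 18.05
position: [0.3607, 0.3535, 0.2322]
ee_rot: [0.13, 0.992, 0.001, 0.0]
ft_force: [0.3, -1.2, 6.3]
grip_width: 0.446
grasp_force: 69.9
```

Emit:
arm_command(
  plan=[
    {"dp":[0,0,0],"spin":0},
    {"dp":[0,0,0],"spin":0},
  ],
)

```text
clock: 18.25
position: [0.3607, 0.3535, 0.2322]
ee_rot: [0.13, 0.992, 0.001, 0.0]
ft_force: [-0.3, -1.9, 6.6]
grip_width: 0.447
grasp_force: 69.9
```

Emit:
arm_command(
  plan=[
    {"dp":[0,0,-20],"spin":0},
    {"dp":[0,0,-30],"spin":0},
    {"dp":[0,0,-35],"spin":0},
    {"dp":[0,0,-20],"spin":0},
    {"dp":[0,0,0],"spin":0},
  ],
)

```text
clock: 18.75
position: [0.361, 0.3537, 0.3392]
ee_rot: [0.13, 0.992, 0.002, 0.001]
ft_force: [-0.4, 0.1, -1.2]
grip_width: 0.446
grasp_force: 70.6
```

Emit:
arm_command(
  plan=[
    {"dp":[0,0,0],"spin":0},
    {"dp":[0,0,0],"spin":0},
  ],
)

```text
clock: 18.95
position: [0.3601, 0.3529, 0.3347]
ee_rot: [0.13, 0.992, -0.001, -0.001]
ft_force: [-0.3, -0.6, -2.0]
grip_width: 0.446
grasp_force: 70.6
```

Run:
```python
from h import *
o=manip.get_obs();print(o['clock'],o['position'],o['ft_force'],o['grip_width'],o['grasp_force'])
go([.3983,.2014,.336],75,vmax=30)
```

```text
18.95 [0.36009205 0.35289341 0.33472064] [-0.25997682 -0.59345282 -1.98744636] 0.44643235389521607 70.61384797096252
from [0.3601 0.3529 0.3347] yaw 75.1 q7 0.45 err [-0.04095162 -0.01644532 -0.02064402]
[np.float64(-12.7), np.float64(-22.8), np.float64(-0.2), np.float64(0.0)]
[np.float64(-12.6), np.float64(-22.7), np.float64(-0.2), np.float64(0.0)]
[np.float64(-12.7), np.float64(-22.8), np.float64(-0.2), np.float64(0.0)]
[np.float64(-12.6), np.float64(-22.7), np.float64(-0.3), np.float64(0.0)]
[np.float64(-12.7), np.float64(-22.8), np.float64(-0.2), np.float64(0.0)]
[np.float64(-12.7), np.float64(-22.7), np.float64(-0.2), np.float64(0.0)]
```

Emit:
arm_command(
  plan=[
    {"dp":[-12.7,-22.8,0],"spin":0},
    {"dp":[-12.6,-22.7,0],"spin":0},
    {"dp":[-12.7,-22.8,0],"spin":0},
    {"dp":[-12.6,-22.7,0],"spin":0},
    {"dp":[-12.7,-22.8,0],"spin":0},
  ],
)

```text
clock: 19.45
position: [0.3921, 0.2257, 0.3348]
ee_rot: [0.13, 0.992, -0.001, -0.001]
ft_force: [-0.5, -0.1, -1.8]
grip_width: 0.448
grasp_force: 70.8
```

Emit:
arm_command(
  plan=[
    {"dp":[-12.7,-22.7,0],"spin":0},
    {"dp":[0,0,0],"spin":0},
    {"dp":[0,0,0],"spin":0},
    {"dp":[0,0,0],"spin":0},
    {"dp":[0,0,0],"spin":0},
  ],
)

```text
clock: 19.95
position: [0.3983, 0.2025, 0.3357]
ee_rot: [0.129, 0.992, -0.0, -0.0]
ft_force: [-0.7, 0.8, -2.3]
grip_width: 0.453
grasp_force: 70.8
```

Run:
```python
from h import *
o=manip.get_obs();print(o['clock'],o['position'],o['ft_force'],o['grip_width'],o['grasp_force'])
im=viewer.camera('scene'); cv2.imwrite('pics/s7.png',cv2.resize(im[160:280,260:410],None,fx=5,fy=5,interpolation=cv2.INTER_CUBIC))
go([.3983,.2014,.29],75)
```

```text
19.95 [0.39834562 0.20250586 0.33573275] [-0.70750827  0.80236814 -2.30467386] 0.45322479766400287 70.83476543426514
from [0.3984 0.2025 0.3358] yaw 75.1 q7 0.74 err [-0.03120429 -0.04149976 -0.03259193]
[np.float64(-0.1), np.float64(-0.5), np.float64(22.9), np.float64(0.001)]
[np.float64(-0.1), np.float64(-0.5), np.float64(22.9), np.float64(0.001)]
```

View pics/s7.png

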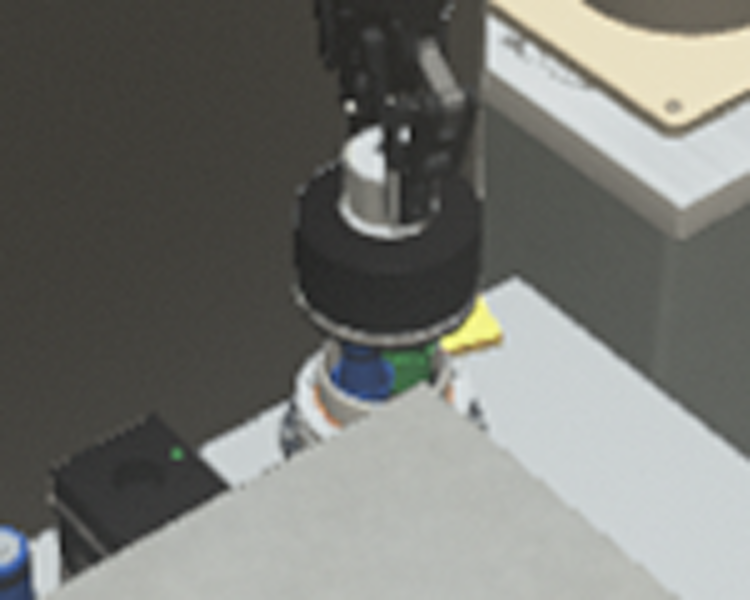

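The cap, centred at crop x≈389, is over the pod (≈386). I'll lower it slowly while watching the force.

Emit:
arm_command(
  plan=[
    {"dp":[-0.2,-1,10],"spin":0},
    {"dp":[0,0,12],"spin":0},
    {"dp":[0,0,12],"spin":0},
    {"dp":[0,0,8],"spin":0},
    {"dp":[0,0,0],"spin":0},
  ],
)

```text
clock: 20.5
position: [0.3982, 0.2005, 0.2925]
ee_rot: [0.13, 0.992, -0.001, -0.001]
ft_force: [0.1, -0.1, -2.1]
grip_width: 0.448
grasp_force: 70.8
```

Emit:
arm_command(
  plan=[
    {"dp":[0,0,4],"spin":0},
    {"dp":[0,0,4],"spin":0},
    {"dp":[0,0,4],"spin":0},
    {"dp":[0,0,0],"spin":0},
    {"dp":[0,0,0],"spin":0},
  ],
)

```text
clock: 21.0
position: [0.3986, 0.2007, 0.2821]
ee_rot: [0.13, 0.992, 0.0, 0.0]
ft_force: [-0.1, -0.4, -2.0]
grip_width: 0.447
grasp_force: 70.8
```

Emit:
arm_command(
  plan=[
    {"dp":[0,0,2],"spin":0},
    {"dp":[0,0,2],"spin":0},
    {"dp":[0,0,0],"spin":0},
    {"dp":[0,0,0],"spin":0},
  ],
)

```text
clock: 21.4
position: [0.399, 0.2009, 0.2792]
ee_rot: [0.13, 0.992, 0.001, 0.001]
ft_force: [-2.4, -1.6, 9.4]
grip_width: 0.446
grasp_force: 71.9
```

Emit:
arm_command(
  plan=[
    {"dp":[0,0,1],"spin":0},
    {"dp":[0,0,0],"spin":0},
    {"dp":[0,0,0],"spin":0},
  ],
)

```text
clock: 21.7
position: [0.3992, 0.2008, 0.2789]
ee_rot: [0.13, 0.991, 0.001, 0.001]
ft_force: [-5.1, -4.1, 19.3]
grip_width: 0.449
grasp_force: 73.1
```

Emit:
arm_command(
  plan=[
    {"dp":[0,0,-1],"spin":0.03},
    {"dp":[0,0,0],"spin":0.03},
    {"dp":[0,0,0],"spin":0.03},
    {"dp":[0,0,0],"spin":0.03},
    {"dp":[0,0,0],"spin":0.03},
  ],
)

```text
clock: 22.2
position: [0.3993, 0.2007, 0.2793]
ee_rot: [0.204, 0.979, 0.001, 0.001]
ft_force: [-0.2, -3.0, 9.5]
grip_width: 0.448
grasp_force: 71.4
```

Emit:
arm_command(
  plan=[
    {"dp":[0,0,0],"spin":0.03},
    {"dp":[0,0,0],"spin":0.03},
    {"dp":[0,0,0],"spin":0.03},
    {"dp":[0,0,0],"spin":0.03},
    {"dp":[0,0,0],"spin":0.03},
  ],
)

```text
clock: 22.7
position: [0.3993, 0.2005, 0.2791]
ee_rot: [0.277, 0.961, 0.0, 0.001]
ft_force: [-1.1, -4.5, 8.0]
grip_width: 0.448
grasp_force: 71.5
```

Emit:
arm_command(
  plan=[
    {"dp":[0,0,0],"spin":0.03},
    {"dp":[0,0,0],"spin":0.03},
    {"dp":[0,0,0],"spin":0.03},
    {"dp":[0,0,0],"spin":0.03},
    {"dp":[0,0,0],"spin":0.03},
  ],
)

```text
clock: 23.2
position: [0.3993, 0.2006, 0.2792]
ee_rot: [0.349, 0.937, 0.001, 0.001]
ft_force: [-0.4, -2.4, 9.9]
grip_width: 0.447
grasp_force: 71.5
```

Emit:
arm_command(
  plan=[
    {"dp":[0,0,0],"spin":0.03},
    {"dp":[0,0,0],"spin":0.03},
    {"dp":[0,0,0],"spin":0.03},
    {"dp":[0,0,0],"spin":0.03},
    {"dp":[0,0,0],"spin":0.03},
  ],
)

```text
clock: 23.7
position: [0.3993, 0.2006, 0.2792]
ee_rot: [0.418, 0.909, 0.001, 0.001]
ft_force: [0.8, -3.1, 8.9]
grip_width: 0.451
grasp_force: 71.4
```

Emit:
arm_command(
  plan=[
    {"dp":[0,0,0],"spin":0.03},
    {"dp":[0,0,0],"spin":0.03},
    {"dp":[0,0,0],"spin":0.03},
    {"dp":[0,0,0],"spin":0.03},
    {"dp":[0,0,0],"spin":0.03},
  ],
)

```text
clock: 24.2
position: [0.3992, 0.2005, 0.2791]
ee_rot: [0.485, 0.875, 0.0, 0.001]
ft_force: [-1.1, -3.9, 10.9]
grip_width: 0.449
grasp_force: 71.6
```

Emit:
arm_command(
  plan=[
    {"dp":[0,0,0],"spin":0.03},
    {"dp":[0,0,0],"spin":0.03},
    {"dp":[0,0,0],"spin":0.03},
    {"dp":[0,0,0],"spin":0.03},
    {"dp":[0,0,0],"spin":0.03},
  ],
)

```text
clock: 24.7
position: [0.3992, 0.2007, 0.2792]
ee_rot: [0.549, 0.836, 0.001, 0.001]
ft_force: [-0.7, -3.5, 9.8]
grip_width: 0.446
grasp_force: 71.5
```

Emit:
arm_command(
  plan=[
    {"dp":[0,0,0],"spin":0.03},
    {"dp":[0,0,0],"spin":0.03},
    {"dp":[0,0,0],"spin":0.03},
    {"dp":[0,0,0],"spin":0.03},
    {"dp":[0,0,0],"spin":0.03},
  ],
)

```text
clock: 25.2
position: [0.3992, 0.2007, 0.2792]
ee_rot: [0.61, 0.792, 0.001, 0.0]
ft_force: [0.0, -2.8, 7.9]
grip_width: 0.446
grasp_force: 71.5
```

Emit:
arm_command(
  plan=[
    {"dp":[0,0,0],"spin":0.03},
    {"dp":[0,0,0],"spin":0.03},
    {"dp":[0,0,0],"spin":0.03},
    {"dp":[0,0,0],"spin":0.03},
    {"dp":[0,0,0],"spin":0.03},
  ],
)

```text
clock: 25.7
position: [0.3985, 0.2008, 0.278]
ee_rot: [0.668, 0.744, -0.0, -0.0]
ft_force: [-0.4, 1.3, -1.5]
grip_width: 0.446
grasp_force: 70.8
```

It has dropped into the keyways, with the force back to the cap's weight. I'll push down now.

Emit:
arm_command(
  plan=[
    {"dp":[0,0,2],"spin":0},
    {"dp":[0,0,2],"spin":0},
    {"dp":[0,0,2],"spin":0},
    {"dp":[0,0,0],"spin":0},
    {"dp":[0,0,0],"spin":0},
  ],
)

```text
clock: 26.2
position: [0.3984, 0.2004, 0.2715]
ee_rot: [0.667, 0.745, -0.001, -0.0]
ft_force: [1.8, -1.2, -5.0]
grip_width: 0.45
grasp_force: 70.6
```

Emit:
arm_command(
  plan=[
    {"dp":[0,0,1.5],"spin":0},
    {"dp":[0,0,1.5],"spin":0},
    {"dp":[0,0,1.5],"spin":0},
    {"dp":[0,0,0],"spin":0},
    {"dp":[0,0,0],"spin":0},
  ],
)

```text
clock: 26.7
position: [0.3985, 0.2006, 0.2677]
ee_rot: [0.667, 0.745, -0.0, -0.0]
ft_force: [-2.3, -2.8, 5.0]
grip_width: 0.446
grasp_force: 71.3
```

Emit:
arm_command(
  plan=[
    {"dp":[0,0,1],"spin":0},
    {"dp":[0,0,1],"spin":0},
    {"dp":[0,0,1],"spin":0},
    {"dp":[0,0,0],"spin":0},
    {"dp":[0,0,0],"spin":0},
  ],
)

```text
clock: 27.2
position: [0.3987, 0.2005, 0.2662]
ee_rot: [0.667, 0.745, -0.0, -0.0]
ft_force: [-11.4, -9.0, 28.3]
grip_width: 0.45
grasp_force: 74.2
```

Emit:
arm_command(
  plan=[
    {"dp":[-0.6,-0.8,0],"spin":0},
    {"dp":[0,0,0],"spin":0},
    {"dp":[0,0,0],"spin":0},
  ],
)

```text
clock: 27.5
position: [0.3983, 0.2001, 0.2662]
ee_rot: [0.667, 0.745, 0.001, -0.0]
ft_force: [-7.6, -5.8, 22.1]
grip_width: 0.451
grasp_force: 73.0
```

Run:
```python
from h import *
o=manip.get_obs();print(o['clock'],o['position'],o['ft_force'],o['torque'],o['grip_width'],o['grasp_force'])
im=viewer.camera('scene'); cv2.imwrite('pics/s8.png',cv2.resize(im[160:280,260:410],None,fx=5,fy=5,interpolation=cv2.INTER_CUBIC))
for x in (-.044,0,.044):
  d=np.array([-.5807,.4259,0])/.72*x   # silhouette direction
  print([((proj('scene',[.3983+d[0],.2014+d[1],z])-[260,160])*5).round(1) for z in (.087,.034)])
```

```text
27.5 [0.39831271 0.20013575 0.26620932] [-7.64600652 -5.81631619 22.08895875] [-1.27301591  1.7231507  -0.37856251] 0.4509029338825391 73.0453634262085
[array([291.7, 314.2]), array([293.7, 392.2])]
[array([382.3, 311.8]), array([381.6, 389.9])]
[array([472.8, 309.5]), array([469.4, 387.6])]
```

View pics/s8.png

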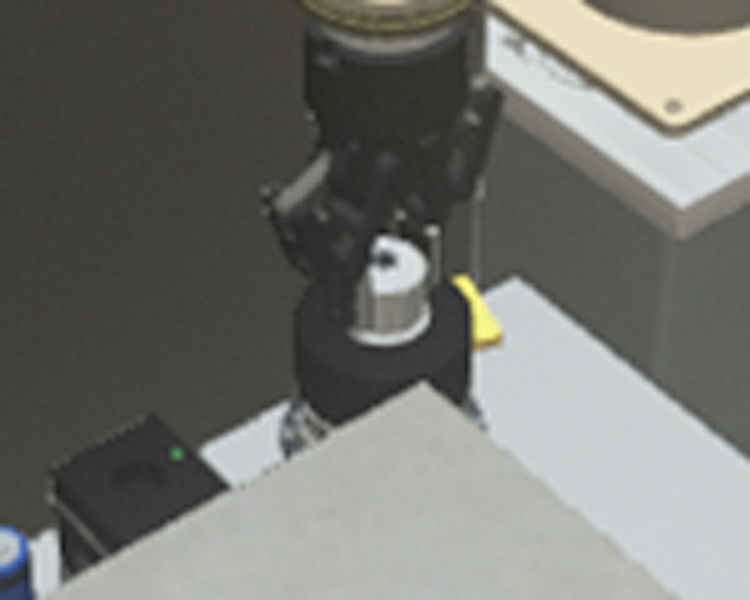

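Emit:
arm_command(
  plan=[
    {"dp":[-0.6,-0.8,0],"spin":0},
    {"dp":[0,0,0],"spin":0},
    {"dp":[0,0,0.5],"spin":0},
    {"dp":[0,0,0],"spin":0},
    {"dp":[0,0,0],"spin":0},
  ],
)

```text
clock: 28.05
position: [0.3979, 0.1998, 0.2661]
ee_rot: [0.667, 0.745, 0.002, 0.0]
ft_force: [-4.5, -3.9, 22.8]
grip_width: 0.446
grasp_force: 73.2
```

Emit:
arm_command(
  plan=[
    {"dp":[-0.3,-0.4,0.7],"spin":0},
    {"dp":[0,0,0],"spin":0},
    {"dp":[0,0,0],"spin":0},
    {"dp":[0,0,0],"spin":0},
    {"dp":[0,0,0],"spin":0},
  ],
)

```text
clock: 28.55
position: [0.3978, 0.1997, 0.2661]
ee_rot: [0.667, 0.745, 0.002, 0.0]
ft_force: [-7.3, -4.1, 29.8]
grip_width: 0.451
grasp_force: 73.9
```

```bash
python3 -c "
from h import *
print(manip.hand_in()); o=manip.get_obs(); print(o['clock'],o['position'],o['ft_force'])"
```

```text
the job is handed in; nothing more can be done
None
the job is handed in; nothing more can be done
```

Handed in at about 28.6 s: green and blue cells are in their sleeves, and the cap is keyed and held down on a hard stop with about 30 N, which I take to be the shoulder. I couldn't read the final spring travel or the exact cap height, and no verdict came back.

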